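# Wind down the pickle press's wing screw

### The job

The pickle press is to go back under a low shelf, so wind its black wing screw fully down: push the wings round clockwise (seen from above) with one fingertip, stroke after stroke, until the screw is home at its stop, then draw clear. Push from one side at a time and never take the screw between the fingers; the press must stay standing where it is, within a finger's width, and nothing on the counter may be lifted, shoved aside or knocked over.

Things in the scene. Friction and masses are not known exactly. Their poses are not given: they have to be found in the camera images.
- press: Pickle press, 1.8 kg, loose on the counter: clear glass tub 130 x 180 mm (x by y), 100 mm high, under a white lid 138 x 188 mm whose flat top is 112 mm above the counter. It slides if pushed much over 8 N. Origin: centre of the underside, z up. The black wing screw stands at the lid's centre, its vertical axis through the origin. The -x side faces the robot, give or take its yaw.
- ridge (a point): Middle of the top edge of the lid's upright white grip ridge: 10 mm thick, 120 mm long along the press's y, 26 mm tall above the lid, on the press's -x side, its face 31 mm from the screw axis. A fingertip does not fit between ridge and screw: that side is closed to strokes, the other three are open.
- screw (a joint): Turn of the black wing screw, rad, 0 to 8; grows clockwise seen from above; 8 is the stop, fully home. At 0 the wings lie along the press's x axis, at value q at -q about its z. The head sinks 1.5 mm per rad: its underside is 16 mm above the lid at 0 and 4 mm at 8. Friction of 0.05 N m (2 to 3 N at a wing) holds it wherever it is left.
- screw_top (a point): Centre of the black screw head's flat top, on its axis; turns and sinks with the screw, its x axis along the wings. The head is 20 mm tall: a round hub of 14 mm radius and two flat wings on opposite sides, 6 mm thick, reaching 28 mm from the axis (56 mm across).
- side_a: One lengthwise half of the screw head (hub and wings split down the middle plane of the wings; the half on the +y side of screw_top's axes). Origin: centre of the head's underside.
- side_b: The other lengthwise half of the screw head, on the -y side. Origin: the same point. Fingers pressing on both halves at once have the screw between them.
- jar1: closed clear storage jar with black cap, 60 mm diameter, 150 mm tall, beside the press. Bystander. Origin: centre of the underside
- jar2: closed clear storage jar with black cap, 60 mm diameter, 150 mm tall, beside the press on the other side. Bystander. Origin: centre of the underside
- jar3: closed clear storage jar with black cap, 68 mm diameter, 170 mm tall, towards the back of the counter. Bystander. Origin: centre of the underside
- jar4: closed clear storage jar with black cap, 68 mm diameter, 130 mm tall, towards the back of the counter. Bystander. Origin: centre of the underside
- mug: white mug, 80 mm diameter, 90 mm tall, on the left. Bystander. Origin: centre of the underside
- paddle: rice paddle 200 mm long, lying flat on the robot's side of the press. Bystander. Origin: about the middle of its length, underside
- bowl: small blue bowl, 110 mm diameter, 50 mm tall, at the back. Bystander. Origin: centre of the underside
There are look-alikes about, which are no part of the job. Of the things like the press, leave any that is yellow; of the rest the smaller one is meant.

How it is judged:
By the outcome, as a careful person would: the job done as asked, in the order asked, and still so for the second after the job is handed in, with the robot touching nothing.
It also fails if it takes over 61 s, if anything falls off the work surface, if the arm or the gripper's body presses on something with over 40 N, if the wrist force passes 120 N, or if a joint passes its speed limit or range.

### The arm

A 7-joint arm with a two-finger parallel gripper is mounted at the origin on the work surface. World frame = base frame: x ahead of the robot, y to its left, z up, the work surface at z = 0. Lengths are in m, angles in rad, forces in N, time in s.
With the tool pointing down it reaches from about 0.4 to 0.85 m from the base axis. Payload 10.4 kg.
Tool frame: the origin (TCP) lies on the centre line of the jaws, within the pads' length; the fingertips stand 25 mm ahead of it and the grasp point (between the pads) lies 6 mm ahead of it (bot.tip_extent is the distance from the TCP to the fingertips, in m); z points along the fingers, x is the direction in which the jaws open and shut, and the axes are right-handed (so a half turn about z gives the same grasp; the last joint's range is limited). The gripper opens to 87 mm and grips with 3 to 60 N. Pads are 19 mm wide; open, the fingers measure 117 mm over their backs; the gripper's body (75 mm by 190 mm) begins 51 mm behind the grasp point.
Start: joints at [-1.206, 0.332, -0.065, 1.46, 0.022, 1.35, -0.088], TCP at [0.236, 0.579, 0.248] pointing down, gripper open.
Joint ranges: [-2.6, 2.6], [-0.5, 2.12], [-1.47, 1.34], [0.16, 2.42], [-1.27, 4.41], [0.06, 2.06], [-2.6, 2.6]. Speed limits (rad/s): [2.22, 2.22, 2.79, 2.79, 3.14, 3.14, 3.14].

### API

Orientations are given as a 3x3 rotation matrix whose columns are the frame's x, y, z axes.
In Python, from rig import bot, capture gives the robot as it stands.
- The arm moves only by the tool move_arm, never from a script. Its argument "increments" is a list of rows, each an object of numbers: "grip": the finger opening in mm, from 0 to 87; "dx", "dy", "dz": the shift along the world's x, y, z in mm; "twist": the turn about the world's z in rad. A call has 1 to 5 rows; each row shifts and turns the pose as measured when the row begins; what a row does not reach is not made up. A row lasts 1/8 s, in which the tool goes at most 62.5 mm and 10.7 degrees, less where a joint would pass 70% of its speed; a pose out of reach is approached as far as the arm can. A call is refused whole if a number of a shift passes 62.5 or a number of a turn 0.188, either way. A call with a gripper value outside its range is refused whole. The fingers move at their own pace and stop on an object; "grip_force" is the grip in N (left out, the last holds). Time passes only in rows, so rows that do not move let the fingers close. It gives the time, the measured TCP pose, the force and the opening at its end, in the units of the state.
- bot.get_obs(): the state, without advancing time (a new reading comes with each control period).
- capture(name): name is "scene" or "top"; returns a dict with "pixels" (420x560x3 uint8, blue, green, red), "depth" (420x560 float32, m along the optical axis (not along the pixel's ray), 0 where there is no reading), "fx", "fy", "cx", "cy" (pixels), "rvec" (rotation vector, rad) and "tvec" (3), from world to camera coordinates, as OpenCV has them. Camera axes: x right, y down, z forward; pixel columns grow to the right and rows downward; lengths in m; the calibration is good to about 2 mm. A picture is of the moment at which its call begins.
- bot.close_job(): hands the job in, once; it reports no verdict.
The state is a dict: "time_s": time; "q": joint angles; "dq": joint speeds; "joint_efforts": joint torques, N m; "eef_pos": TCP position; "eef_rot": TCP orientation; "ft_force": force on the tool from outside, world axes, zero at the start; "moment": the same for the moment, N m; "gripper_width": finger opening in m.
Only numpy, scipy, OpenCV 4.12 (cv2) and the standard library are available. Lean on these libraries where they do the work, as an engineer would, in place of code of your own. Each camera call takes 0.05 s, during which the arm holds its last target. There are 200 camera calls.

## Working session

There is one attempt and no reset: what is moved stays moved. The work goes in short steps, Python scripts to look and compute and a tool call to move; the robot and the scene stay as the last step left them, time stands still between calls to the robot, and variables do not carry over. Pictures are saved under pics/ and viewed, about 8 in all and at most 12, crops included, and the job is handed in when it is done.

Besides the shell and the picture viewer there is one more tool, called after ">>>" as name(argument=value, ...) on one line, values as JSON. move_arm: Moves the arm, as the interface text tells. Its arguments: {"type":"object","properties":{"increments":{"type":"array"},"grip_force":{"type":"number"}},"required":["increments"]}

```bash
mkdir -p pics; cat > h.py <<'E'
import numpy as np,cv2
from rig import bot,capture
def world(c):
    d=c["depth"];v,u=np.mgrid[:420,:560]
    P=np.stack([(u-c["cx"])/c["fx"]*d,(v-c["cy"])/c["fy"]*d,d],-1)
    R=cv2.Rodrigues(np.array(c["rvec"],float))[0]
    W=(P-np.array(c["tvec"]).reshape(3))@R
    W[d==0]=np.nan
    return W
E
python3 - <<'E'
from h import *
for n in("top","scene"):
    c=capture(n);cv2.imwrite(f"pics/{n}0.png",c["pixels"]);np.savez(f"{n}0.npz",W=world(c),p=c["pixels"])
    print(n,c["fx"],c["tvec"],c["rvec"])
o=bot.get_obs();print(o["time_s"],o["eef_pos"],o["eef_rot"],o["ft_force"],o["gripper_width"])
E
```

```text
top 463.1459017751063 [0.06696808 0.47509985 1.40983747] [ 2.21768171 -2.17852379  0.07666676]
scene 544.3244790687477 [ 0.36534304 -0.23863517  2.02057301] [ 0.77263303  2.79222355 -0.79646303]
0.1 [0.23624582 0.5783143  0.24686517] [[ 3.78173111e-01  9.25734818e-01 -3.80974321e-04]
 [ 9.25734154e-01 -3.78173297e-01 -1.11023731e-03]
 [-1.17185965e-03  6.71809574e-05 -9.99999311e-01]] [ 0.16029025 -0.86223236  0.35156016] 0.08703802175833068
```

View pics/top0.png

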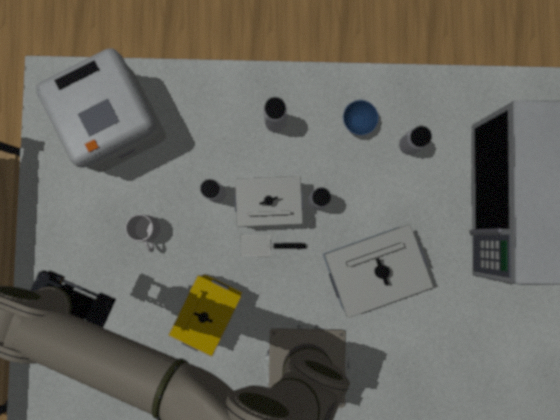

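View pics/scene0.png

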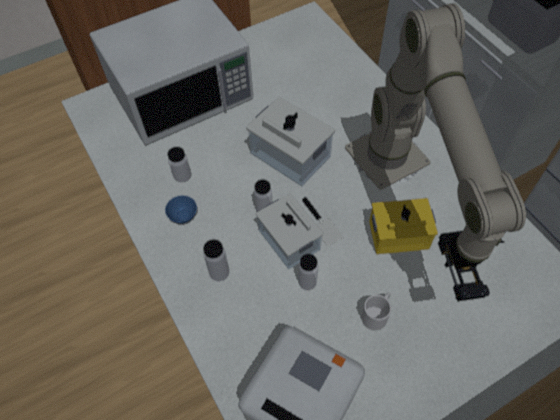

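The top view shows the meant press at (268,202), with its ridge at (270,214), its wing screw at (269,201), and jars at (210,188) and (321,197). The large white press (380,270) and the yellow one (205,315) are look-alikes.

```bash
cat > m.py <<'E'
from h import *
def screw(W,p,axis=None,verbose=1):
    # lid
    x,y,z=W[...,0],W[...,1],W[...,2]
    g=p.max(-1)
    reg=np.zeros(z.shape,bool);reg[170:235,230:308]=1
    lid=reg&(abs(z-.112)<.006)&(g>110)
    lid=cv2.morphologyEx(lid.astype(np.uint8),cv2.MORPH_CLOSE,np.ones((5,5)))>0
    L=W[lid&np.isfinite(x)][:, :2].astype(np.float32)
    r=cv2.minAreaRect(L*1000);print("lid",r, np.nanmedian(z[lid]))
    ridge=reg&(z>.129)&(z<.145)&(g>110)
    if ridge.sum()>5:print("ridge",ridge.sum(),cv2.minAreaRect(W[ridge][:,:2].astype(np.float32)*1000),np.median(z[ridge]))
    s=reg&(g<70)&(z>.12)&(z<.16)
    S=W[s];m=S[:,:2].mean(0);e,v=np.linalg.eigh(np.cov(S[:,:2].T))
    print("screw",s.sum(),m,np.median(S[:,2]),"ang",np.degrees(np.arctan2(v[1,1],v[0,1])),e**.5, cv2.minAreaRect(S[:,:2].astype(np.float32)*1000))
E
python3 - <<'E'
from m import *
d=np.load("top0.npz");W,p=d["W"],d["p"];screw(W,p)
for n,(u,v) in dict(jar1=(210,187),jar2=(321,196),jar3=(275,107),jar4=(420,135),mug=(140,228),bowl=(361,118),pad=(290,245),pad2=(255,244),big=(383,270)).items(): print(n,np.nanmedian(W[v-2:v+3,u-2:u+3].reshape(-1,3),0).round(3))
a=cv2.resize(p[165:260,195:340],None,fx=5,fy=5,interpolation=cv2.INTER_CUBIC);cv2.imwrite("pics/c0.png",cv2.convertScaleAbs(a,alpha=1.3))
E
```

```text
lid ((493.273193359375, 124.1987533569336), (138.13223266601562, 187.76641845703125), 3.392019748687744) 0.11207313227837284
ridge 133 ((457.978515625, 122.26741027832031), (9.183011054992676, 115.50638580322266), 3.684175729751587) 0.13802264664570926
screw 79 [0.49183552 0.12288953] 0.14634976562745272 ang 111.91265338279744 [0.00571593 0.01001779] ((492.10369873046875, 123.74052429199219), (41.77949523925781, 23.200571060180664), 82.5904312133789)
jar1 [0.525 0.285 0.15 ]
jar2 [ 0.506 -0.023  0.151]
jar3 [0.748 0.109 0.17 ]
jar4 [ 0.688 -0.306  0.13 ]
mug [0.41  0.518 0.005]
bowl [ 0.767 -0.159  0.004]
pad [0.366 0.057 0.02 ]
pad2 [0.367 0.165 0.004]
big [ 0.307 -0.186  0.201]
```

View pics/c0.png

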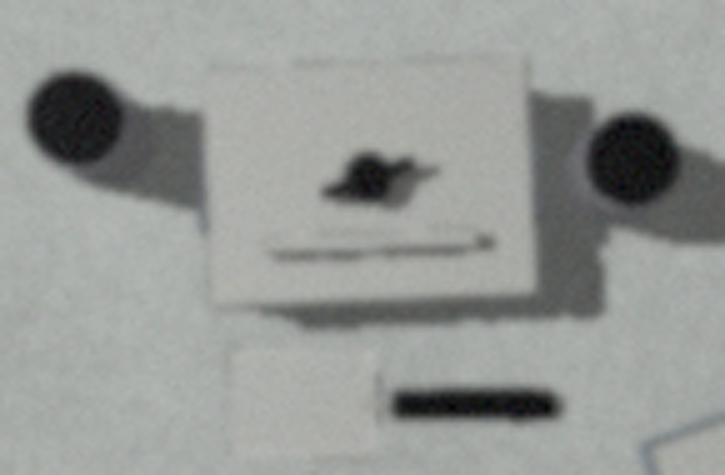

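Axis ≈ (0.4935, 0.124), press yaw ≈ +3.4°, wings at −68°/112° world, so q ≈ 1.25. The head-top height agrees with that.

I'll keep the gripper closed with the jaw axis along the wing, so only the inner fingertip touches. The path stays high over the jars.

>>> move_arm(increments=[{"dx": 28, "dy": -47, "dz": 0, "twist": 0.155, "grip": 0}, {"dx": 28, "dy": -47, "dz": 0, "twist": 0.155, "grip": 0}, {"dx": 28, "dy": -47, "dz": 0, "twist": 0.155, "grip": 0}, {"dx": 28, "dy": -47, "dz": 0, "twist": 0.155, "grip": 0}, {"dx": 28, "dy": -47, "dz": 0, "twist": 0.155, "grip": 0}], grip_force=10)

```text
time_s: 0.72
eef_pos: [0.3754, 0.3384, 0.244]
eef_rot: [[-0.406, 0.914, -0.001], [0.914, 0.406, -0.005], [-0.004, -0.003, -1.0]]
ft_force: [0.7, 2.1, -0.4]
gripper_width: 0.0449
```

>>> move_arm(increments=[{"dx": 29, "dy": -47, "dz": 0, "twist": -0.03, "grip": 0}, {"dx": 29, "dy": -47, "dz": 0, "grip": 0}, {"dx": 29, "dy": -47, "dz": 1, "grip": 0}, {"dx": 29, "dy": -47, "dz": 1, "grip": 0}, {"dx": 29, "dy": -47, "dz": 0, "grip": 0}])

```text
$.increments[1]: bad value
```

>>> move_arm(increments=[{"grip": 0}])

```text
$.increments[0]: bad value
```

```bash
cat > w.py <<'E'
import sys
from h import *
# usage: w.py theta_deg r n z : TCP target beside wing at world angle theta
AX=np.array([.4935,.1243])
t,r,n,z=map(float,sys.argv[1:5]);a=np.radians(t)
T=np.r_[AX*1000+r*np.array([np.cos(a),np.sin(a)])+n*np.array([-np.sin(a),np.cos(a)]),z]
o=bot.get_obs();R=np.array(o["eef_rot"]);p=np.array(o["eef_pos"])*1000
ta=np.degrees(np.arctan2(R[1,0],R[0,0]));d=(t-ta+90)%180-90
print("t",round(o["time_s"],2),"pos",p.round(1),"toolang",ta.round(1),"need",(T-p).round(1),"twist",np.radians(d).round(3),"F",np.round(o["ft_force"],1),"w",round(o["gripper_width"],4),"q7",np.round(o["q"],2))
E
python3 w.py -68 31 17 147
python3 -c "
from h import *
for n in('top','scene'):
    c=capture(n);cv2.imwrite(f'pics/{n}1.png',c['pixels'][130:270,180:370] if n=='top' else c['pixels'][150:290,210:400])
a=cv2.imread('pics/top1.png');b=cv2.imread('pics/scene1.png');cv2.imwrite('pics/j1.png',cv2.resize(np.hstack([a,b]),None,fx=2.1,fy=2.1,interpolation=2))"
```

```text
t 0.72 pos [375.4 338.4 244. ] toolang 114.0 need [ 145.5 -236.5  -97. ] twist -0.034 F [ 0.7  2.1 -0.4] w 0.0449 q7 [-0.84  0.07  0.01  1.78  0.    1.3   1.16]
```

View pics/j1.png

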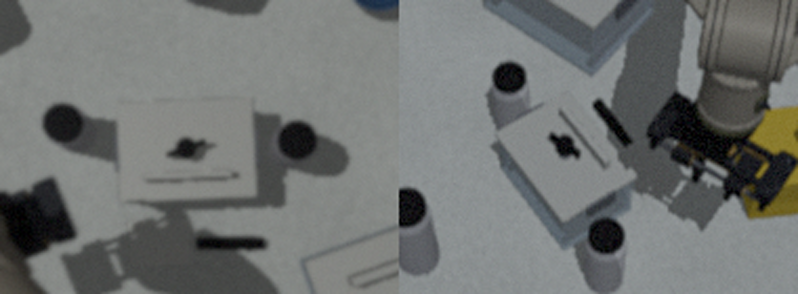

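The picture shows the press untouched at (187,150) and the arm still on its way: the second moves were refused because every row needs all its fields. I'll send them again.

>>> move_arm(increments=[{"dx": 29, "dy": -47, "dz": 0, "twist": -0.03, "grip": 0}, {"dx": 29, "dy": -47, "dz": 0, "twist": 0, "grip": 0}, {"dx": 29, "dy": -47, "dz": 1, "twist": 0, "grip": 0}, {"dx": 29, "dy": -47, "dz": 1, "twist": 0, "grip": 0}, {"dx": 29, "dy": -47, "dz": 0, "twist": 0, "grip": 0}])

```text
time_s: 1.45
eef_pos: [0.5239, 0.097, 0.2455]
eef_rot: [[-0.374, 0.927, -0.001], [0.927, 0.374, -0.005], [-0.004, -0.003, -1.0]]
ft_force: [-1.0, 1.2, -0.9]
gripper_width: 0.0007
```

```bash
python3 w.py -68 31 17 147
```

```text
t 1.45 pos [523.9  97.  245.5] toolang 112.0 need [ -3.1   4.9 -98.5] twist 0.0 F [-1.   1.2 -0.9] w 0.0007 q7 [-0.53  0.13  0.28  1.72 -0.03  1.3   1.71]
```

>>> move_arm(increments=[{"dx": 0, "dy": 6, "dz": -35, "twist": 0, "grip": 0}, {"dx": 0, "dy": 0, "dz": -30, "twist": 0, "grip": 0}, {"dx": 0, "dy": 0, "dz": -25, "twist": 0, "grip": 0}, {"dx": 0, "dy": 0, "dz": -8, "twist": 0, "grip": 0}])

```text
time_s: 1.95
eef_pos: [0.5257, 0.0991, 0.1446]
eef_rot: [[-0.363, 0.932, -0.001], [0.932, 0.363, -0.007], [-0.006, -0.003, -1.0]]
ft_force: [-0.4, -0.0, 0.0]
gripper_width: 0.0006
```

```bash
python3 w.py -68 31 17 147; for t in -76 -86 -96 -102; do python3 w.py $t 31 12.5 147|grep -o 'need.*twist'; done
```

```text
t 1.95 pos [525.7  99.1 144.6] toolang 111.3 need [-4.9  2.9  2.4] twist 0.012 F [-0.4 -0.   0. ] w 0.0006 q7 [-0.52  0.22  0.27  1.84 -0.06  1.09  1.72]
need [-12.6  -1.8   2.4] twist
need [-17.6  -4.8   2.4] twist
need [-23.1  -6.9   2.4] twist
need [-26.5  -7.7   2.4] twist
```

>>> move_arm(increments=[{"dx": -7, "dy": 0, "dz": 2, "twist": -0.05, "grip": 0}, {"dx": -6, "dy": -2, "dz": 0, "twist": -0.08, "grip": 0}, {"dx": -5, "dy": -3, "dz": 0, "twist": -0.17, "grip": 0}, {"dx": -6, "dy": -2, "dz": 0, "twist": -0.17, "grip": 0}, {"dx": -4, "dy": -1, "dz": 0, "twist": -0.12, "grip": 0}])

```text
time_s: 2.58
eef_pos: [0.5002, 0.092, 0.1492]
eef_rot: [[0.236, 0.972, 0.002], [0.972, -0.236, -0.006], [-0.005, 0.003, -1.0]]
ft_force: [2.9, -0.3, -1.8]
gripper_width: 0.0005
```

```bash
python3 w.py -102 31 12.5 147
```

```text
t 2.58 pos [500.2  92.  149.2] toolang 76.4 need [-0.9 -0.7 -2.2] twist 0.029 F [ 2.9 -0.3 -1.8] w 0.0005 q7 [-0.58  0.16  0.33  1.9  -0.05  1.09  1.1 ]
```

>>> move_arm(increments=[{"dx": 6, "dy": -1, "dz": 0, "twist": 0, "grip": 0}, {"dx": 0, "dy": 0, "dz": 40, "twist": 0.02, "grip": 0}, {"dx": -10, "dy": 35, "dz": 4, "twist": 0, "grip": 0}, {"dx": -10, "dy": 38, "dz": 0, "twist": 0, "grip": 0}])

```text
time_s: 3.08
eef_pos: [0.4888, 0.1641, 0.1969]
eef_rot: [[0.211, 0.977, 0.005], [0.977, -0.211, -0.005], [-0.004, 0.006, -1.0]]
ft_force: [1.0, 0.5, -0.5]
gripper_width: 0.0003
```

```bash
python3 w.py 78 31 17 147
cat > look.py <<'E'
import sys
from h import *
k=sys.argv[1];o=[]
for n,s in(("top",(160,230,220,315)),("scene",(185,255,240,335))):
    c=capture(n);np.savez(f"{n}{k}.npz",W=world(c),p=c["pixels"]);o.append(cv2.resize(c["pixels"][s[0]:s[1],s[2]:s[3]],None,fx=4,fy=4,interpolation=2))
cv2.imwrite(f"pics/j{k}.png",np.hstack(o))
E
python3 look.py 2
```

```text
t 3.08 pos [488.8 164.1 196.9] toolang 77.8 need [ -5.4  -5.9 -49.9] twist 0.003 F [ 1.   0.5 -0.5] w 0.0003 q7 [-0.67  0.12  0.27  1.83 -0.03  1.19  0.97]
```

View pics/j2.png

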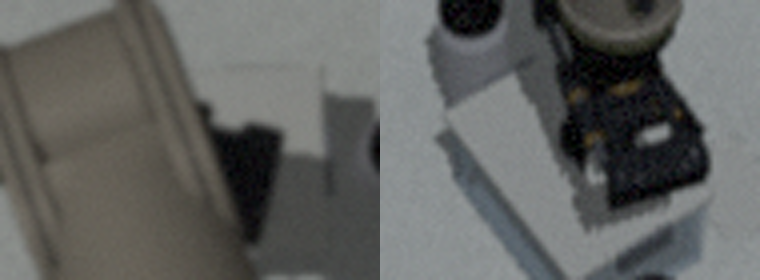

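The gripper hides the screw in both views. The 2.9 N contact force and the tool's path fit a turn to about −102°, so I'll continue and descend behind the other wing.

>>> move_arm(increments=[{"dx": -6, "dy": -6, "dz": 0, "twist": 0, "grip": 0}, {"dx": 0, "dy": 0, "dz": -20, "twist": 0, "grip": 0}, {"dx": 0, "dy": 0, "dz": -18, "twist": 0, "grip": 0}])

```text
time_s: 3.55
eef_pos: [0.483, 0.1594, 0.1595]
eef_rot: [[0.202, 0.979, 0.007], [0.979, -0.202, -0.003], [-0.002, 0.008, -1.0]]
ft_force: [0.2, 0.6, -0.5]
gripper_width: 0.0003
```

```bash
python3 w.py 78 31 17 147
```

```text
t 3.55 pos [483.  159.4 159.5] toolang 78.4 need [  0.3  -1.3 -12.5] twist -0.006 F [ 0.2  0.6 -0.5] w 0.0003 q7 [-0.66  0.14  0.27  1.89 -0.04  1.11  0.99]
```

>>> move_arm(increments=[{"dx": 0, "dy": -1, "dz": -12, "twist": 0, "grip": 0}])

```text
time_s: 3.68
eef_pos: [0.483, 0.1572, 0.1469]
eef_rot: [[0.202, 0.979, 0.007], [0.979, -0.202, -0.004], [-0.002, 0.007, -1.0]]
ft_force: [-0.2, -0.1, -0.0]
gripper_width: 0.0002
```

```bash
python3 w.py 78 31 12.5 147; python3 - <<'E'
import numpy as np
f=lambda t:np.array([493.5+31*np.cos(t)-12.5*np.sin(t),124.3+31*np.sin(t)+12.5*np.cos(t)])
for a in range(78,-106,-10):print(a,f(np.radians(a)).round(1),"next",(f(np.radians(a-10))-f(np.radians(a))).round(1))
E
```

```text
t 3.67 pos [483.  157.2 146.9] toolang 78.3 need [4.8 0.1 0.1] twist -0.006 F [-0.2 -0.1 -0. ] w 0.0002 q7 [-0.66  0.15  0.27  1.91 -0.04  1.08  1.  ]
78 [487.7 157.2] next [5.8 0.5]
68 [493.5 157.7] next [ 5.8 -0.5]
58 [499.3 157.2] next [ 5.6 -1.5]
48 [505.  155.7] next [ 5.3 -2.5]
38 [510.2 153.2] next [ 4.8 -3.3]
28 [515.  149.9] next [ 4.1 -4.1]
18 [519.1 145.8] next [ 3.3 -4.8]
8 [522.5 141. ] next [ 2.5 -5.3]
-2 [524.9 135.7] next [ 1.5 -5.6]
-12 [526.4 130.1] next [ 0.5 -5.8]
-22 [526.9 124.3] next [-0.5 -5.8]
-32 [526.4 118.5] next [-1.5 -5.6]
-42 [524.9 112.8] next [-2.5 -5.3]
-52 [522.4 107.6] next [-3.3 -4.8]
-62 [519.1 102.8] next [-4.1 -4.1]
-72 [515.   98.7] next [-4.8 -3.3]
-82 [510.2  95.3] next [-5.3 -2.5]
-92 [504.9  92.9] next [-5.6 -1.5]
-102 [499.3  91.4] next [-5.8 -0.5]
```

>>> move_arm(increments=[{"dx": 5, "dy": 0, "dz": 0, "twist": 0, "grip": 0}, {"dx": 6, "dy": 0.5, "dz": 0, "twist": -0.175, "grip": 0}, {"dx": 6, "dy": -0.5, "dz": 0, "twist": -0.175, "grip": 0}, {"dx": 5.6, "dy": -1.5, "dz": 0, "twist": -0.175, "grip": 0}, {"dx": 5.3, "dy": -2.5, "dz": 0, "twist": -0.175, "grip": 0}])

```text
time_s: 4.3
eef_pos: [0.5118, 0.1521, 0.148]
eef_rot: [[0.798, 0.603, -0.0], [0.603, -0.798, -0.005], [-0.003, 0.004, -1.0]]
ft_force: [-1.7, 1.6, -1.9]
gripper_width: 0.0009
```

```bash
python3 w.py 38 31 12.5 147
```

```text
t 4.3 pos [511.8 152.1 148. ] toolang 37.1 need [-1.6  1.1 -1. ] twist 0.016 F [-1.7  1.6 -1.9] w 0.0009 q7 [-0.69  0.22  0.36  1.84 -0.08  1.1   0.34]
```

>>> move_arm(increments=[{"dx": 4, "dy": -3, "dz": -0.5, "twist": -0.175, "grip": 0}, {"dx": 4, "dy": -3.6, "dz": -0.5, "twist": -0.175, "grip": 0}, {"dx": 3.3, "dy": -4.5, "dz": 0, "twist": -0.175, "grip": 0}, {"dx": 2.5, "dy": -5, "dz": 0, "twist": -0.175, "grip": 0}, {"dx": 1.5, "dy": -5.3, "dz": 0, "twist": -0.175, "grip": 0}])

```text
time_s: 4.92
eef_pos: [0.5294, 0.1321, 0.1497]
eef_rot: [[0.968, -0.251, -0.001], [-0.251, -0.968, 0.001], [-0.002, -0.0, -1.0]]
ft_force: [-0.1, 1.4, -1.2]
gripper_width: 0.0005
```

```bash
python3 w.py -12 31 12.5 147
```

```text
t 4.92 pos [529.4 132.1 149.7] toolang -14.5 need [-3.  -2.  -2.7] twist 0.044 F [-0.1  1.4 -1.2] w 0.0005 q7 [-0.75  0.25  0.48  1.82 -0.13  1.11 -0.47]
```

>>> move_arm(increments=[{"dx": -2, "dy": -7, "dz": -2, "twist": -0.13, "grip": 0}, {"dx": -1.5, "dy": -6, "dz": -1, "twist": -0.17, "grip": 0}, {"dx": -1.5, "dy": -5.6, "dz": -0.5, "twist": -0.17, "grip": 0}, {"dx": -2.5, "dy": -5.3, "dz": -0.5, "twist": -0.17, "grip": 0}, {"dx": -3.3, "dy": -4.8, "dz": -0.5, "twist": -0.17, "grip": 0}])

```text
time_s: 5.55
eef_pos: [0.5237, 0.1039, 0.1499]
eef_rot: [[0.463, -0.886, 0.01], [-0.886, -0.463, 0.003], [0.002, -0.01, -1.0]]
ft_force: [0.9, 1.2, -1.5]
gripper_width: 0.0003
```

```bash
python3 w.py -62 31 12.5 147
```

```text
t 5.55 pos [523.7 103.9 149.9] toolang -62.4 need [-4.6 -1.1 -2.9] twist 0.007 F [ 0.9  1.2 -1.5] w 0.0003 q7 [-0.82  0.22  0.61  1.86 -0.14  1.09 -1.25]
```

>>> move_arm(increments=[{"dx": -7.5, "dy": -4, "dz": -2, "twist": -0.12, "grip": 0}, {"dx": -6.5, "dy": -4, "dz": -1.5, "twist": -0.17, "grip": 0}, {"dx": -6.5, "dy": -3, "dz": -1, "twist": -0.17, "grip": 0}, {"dx": -6, "dy": -1.5, "dz": -0.5, "twist": -0.15, "grip": 0}])

```text
time_s: 6.05
eef_pos: [0.5021, 0.0906, 0.1494]
eef_rot: [[-0.149, -0.989, 0.02], [-0.989, 0.149, -0.003], [0.0, -0.021, -1.0]]
ft_force: [2.6, 0.4, -0.7]
gripper_width: 0.0005
```

```bash
python3 w.py -102 31 12.5 147
```

```text
t 6.05 pos [502.1  90.6 149.4] toolang -98.6 need [-2.8  0.8 -2.4] twist -0.06 F [ 2.6  0.4 -0.7] w 0.0005 q7 [-0.91  0.16  0.7   1.93 -0.11  1.07 -1.89]
```

>>> move_arm(increments=[{"dx": -4, "dy": 0, "dz": -1, "twist": -0.06, "grip": 0}, {"dx": -1, "dy": 0, "dz": -0.5, "twist": 0, "grip": 0}, {"dx": 7, "dy": -1, "dz": 0, "twist": 0, "grip": 0}, {"dx": 0, "dy": 0, "dz": 40, "twist": 0, "grip": 0}, {"dx": -5, "dy": 40, "dz": 40, "twist": 0.18, "grip": 0}])

```text
time_s: 6.68
eef_pos: [0.5013, 0.126, 0.2302]
eef_rot: [[-0.03, -0.999, 0.021], [-1.0, 0.03, -0.003], [0.002, -0.021, -1.0]]
ft_force: [1.3, 1.3, 1.1]
gripper_width: 0.0005
```

>>> move_arm(increments=[{"dx": 0, "dy": 45, "dz": 0, "twist": 0.18, "grip": 0}, {"dx": 0, "dy": 45, "dz": 0, "twist": 0.18, "grip": 0}, {"dx": 0, "dy": 45, "dz": 0, "twist": 0.18, "grip": 0}, {"dx": 0, "dy": 45, "dz": 0, "twist": 0.18, "grip": 0}, {"dx": 0, "dy": 45, "dz": 0, "twist": 0.18, "grip": 0}])

```text
time_s: 7.3
eef_pos: [0.5051, 0.3581, 0.2349]
eef_rot: [[0.787, -0.617, 0.015], [-0.618, -0.786, 0.022], [-0.002, -0.027, -1.0]]
ft_force: [0.2, 0.5, -0.4]
gripper_width: 0.0003
```

>>> move_arm(increments=[{"dx": -20, "dy": 20, "dz": 0, "twist": 0.18, "grip": 0}, {"dx": -20, "dy": 20, "dz": 0, "twist": 0.18, "grip": 0}, {"dx": -20, "dy": 0, "dz": 0, "twist": 0.18, "grip": 0}, {"dx": 0, "dy": 0, "dz": 0, "twist": 0.18, "grip": 0}, {"dx": 0, "dy": 0, "dz": 0, "twist": 0.18, "grip": 0}])

```text
time_s: 7.92
eef_pos: [0.4436, 0.4045, 0.2328]
eef_rot: [[0.963, 0.269, -0.012], [0.269, -0.963, 0.023], [-0.005, -0.026, -1.0]]
ft_force: [0.3, 0.0, 0.2]
gripper_width: 0.0007
```

```bash
python3 w.py 78 31 17 147; python3 look.py 3; python3 -c "
from m import *
d=np.load('top3.npz');screw(d['W'],d['p'])"
```

```text
t 7.92 pos [443.6 404.5 232.8] toolang 15.6 need [  39.8 -246.3  -85.8] twist 1.089 F [0.3 0.  0.2] w 0.0007 q7 [-1.05  0.28  0.3   1.57 -0.11  1.29 -0.46]
lid ((493.7950439453125, 123.92833709716797), (137.2495574951172, 187.36431884765625), 3.5046441555023193) 0.11215959634937935
ridge 130 ((457.94097900390625, 122.04673767089844), (8.745985984802246, 114.82120513916016), 1.2003382444381714) 0.13774919012155465
screw 77 [0.4913457  0.12091178] 0.140807107528674 ang 68.50805584695566 [0.00530479 0.01030115] ((491.4556884765625, 121.28295135498047), (45.75925064086914, 21.75851058959961), 46.896484375)
```

View pics/j3.png

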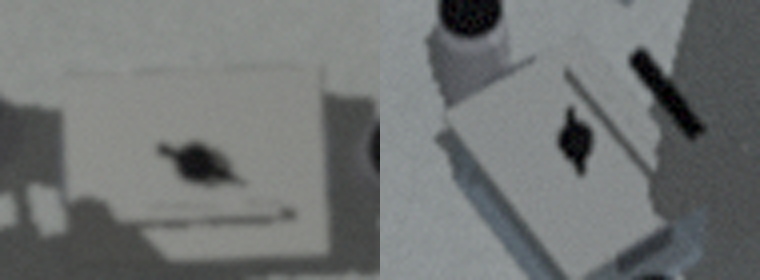

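The press is unmoved: lid centre (0.494, 0.124), yaw 3.5°. The wing tips show at (160,150) and (243,183) in the crop, so the wings lie at about 68° world and q ≈ 5.1. The head-top height of 0.1408 agrees. One more stroke is left, ending near −95° world.

>>> move_arm(increments=[{"dx": 9, "dy": -49, "dz": 0, "twist": 0.18, "grip": 0}, {"dx": 9, "dy": -49, "dz": 0, "twist": 0.18, "grip": 0}, {"dx": 9, "dy": -49, "dz": 0, "twist": 0.18, "grip": 0}, {"dx": 9, "dy": -47, "dz": 0, "twist": 0.18, "grip": 0}, {"dx": 9, "dy": -45, "dz": -10, "twist": 0.15, "grip": 0}])

```text
time_s: 8.65
eef_pos: [0.4902, 0.1617, 0.2226]
eef_rot: [[0.411, 0.911, -0.025], [0.912, -0.411, 0.007], [-0.004, -0.026, -1.0]]
ft_force: [0.1, 0.1, -0.6]
gripper_width: 0.0011
```

```bash
python3 w.py 68 31 17 145
```

```text
t 8.65 pos [490.2 161.7 222.6] toolang 65.7 need [ -0.9  -2.3 -77.6] twist 0.04 F [ 0.1  0.1 -0.6] w 0.0011 q7 [-0.73  0.12  0.36  1.78 -0.06  1.27  0.8 ]
```

>>> move_arm(increments=[{"dx": -1, "dy": -2, "dz": -28, "twist": 0.03, "grip": 0}, {"dx": 0, "dy": 0, "dz": -24, "twist": 0, "grip": 0}, {"dx": 0, "dy": 0, "dz": -18, "twist": 0, "grip": 0}, {"dx": 0, "dy": 0, "dz": -6, "twist": 0, "grip": 0}])

```text
time_s: 9.15
eef_pos: [0.492, 0.1538, 0.1452]
eef_rot: [[0.404, 0.914, -0.024], [0.915, -0.404, 0.007], [-0.004, -0.025, -1.0]]
ft_force: [0.1, 1.3, -0.4]
gripper_width: 0.0007
```

```bash
python3 w.py 68 31 12.5 145
```

```text
t 9.15 pos [492.  153.8 145.2] toolang 66.2 need [ 1.5  4.  -0.2] twist 0.032 F [ 0.1  1.3 -0.4] w 0.0007 q7 [-0.71  0.19  0.36  1.88 -0.09  1.11  0.85]
```

>>> move_arm(increments=[{"dx": 0, "dy": 5, "dz": 0, "twist": 0.02, "grip": 0}, {"dx": 3, "dy": 0.5, "dz": 0, "twist": 0, "grip": 0}, {"dx": 6, "dy": 0, "dz": -0.5, "twist": -0.17, "grip": 0}, {"dx": 5.8, "dy": -1, "dz": -0.5, "twist": -0.17, "grip": 0}])

```text
time_s: 9.65
eef_pos: [0.5076, 0.1598, 0.146]
eef_rot: [[0.679, 0.734, -0.02], [0.734, -0.678, 0.015], [-0.003, -0.025, -1.0]]
ft_force: [-1.5, 0.7, -0.6]
gripper_width: 0.0008
```

```bash
python3 w.py 48 31 12.5 145
```

```text
t 9.65 pos [507.6 159.8 146. ] toolang 47.3 need [-2.7 -4.1 -1. ] twist 0.013 F [-1.5  0.7 -0.6] w 0.0008 q7 [-0.73  0.23  0.4   1.84 -0.12  1.11  0.54]
```

>>> move_arm(increments=[{"dx": 3, "dy": -6, "dz": -1, "twist": -0.165, "grip": 0}, {"dx": 4.6, "dy": -3.5, "dz": -0.5, "twist": -0.165, "grip": 0}, {"dx": 3.7, "dy": -4.3, "dz": -0.5, "twist": -0.165, "grip": 0}, {"dx": 2.8, "dy": -5, "dz": -0.5, "twist": -0.165, "grip": 0}, {"dx": 2, "dy": -5.5, "dz": -0.5, "twist": -0.165, "grip": 0}])

```text
time_s: 10.28
eef_pos: [0.5263, 0.14, 0.1465]
eef_rot: [[1.0, -0.026, 0.004], [-0.026, -0.999, 0.03], [0.003, -0.03, -1.0]]
ft_force: [-0.2, 2.5, -1.8]
gripper_width: 0.0005
```

```bash
python3 w.py -2 31 12.5 145
```

```text
t 10.28 pos [526.3 140.  146.5] toolang -1.5 need [-1.4 -4.3 -1.5] twist -0.009 F [-0.2  2.5 -1.8] w 0.0005 q7 [-0.79  0.24  0.52  1.83 -0.17  1.09 -0.22]
```

>>> move_arm(increments=[{"dx": 0, "dy": -8, "dz": -1.5, "twist": -0.13, "grip": 0}, {"dx": -0.5, "dy": -7, "dz": -1, "twist": -0.165, "grip": 0}, {"dx": -1.2, "dy": -6, "dz": -1, "twist": -0.165, "grip": 0}, {"dx": -2.3, "dy": -5.7, "dz": -1, "twist": -0.165, "grip": 0}, {"dx": -3.5, "dy": -5.2, "dz": -1, "twist": -0.165, "grip": 0}])

```text
time_s: 10.9
eef_pos: [0.5246, 0.1115, 0.1464]
eef_rot: [[0.665, -0.745, 0.039], [-0.746, -0.665, 0.02], [0.011, -0.042, -0.999]]
ft_force: [3.0, -0.6, -0.7]
gripper_width: 0.0005
```

```bash
python3 w.py -52 31 12.5 145
```

```text
t 10.9 pos [524.6 111.5 146.4] toolang -48.3 need [-2.1 -3.9 -1.4] twist -0.065 F [ 3.  -0.6 -0.7] w 0.0005 q7 [-0.87  0.21  0.65  1.89 -0.16  1.05 -1.  ]
```

>>> move_arm(increments=[{"dx": -5, "dy": -7, "dz": -1, "twist": -0.18, "grip": 0}, {"dx": -5.5, "dy": -5, "dz": -1, "twist": -0.17, "grip": 0}, {"dx": -6, "dy": -3.8, "dz": -1, "twist": -0.17, "grip": 0}, {"dx": -6, "dy": -2.8, "dz": -1, "twist": -0.15, "grip": 0}])

```text
time_s: 11.4
eef_pos: [0.5065, 0.0949, 0.1466]
eef_rot: [[0.034, -0.998, 0.055], [-0.999, -0.035, -0.007], [0.009, -0.055, -0.998]]
ft_force: [9.4, 2.4, -2.7]
gripper_width: 0.0003
```

```bash
python3 w.py -92 31 12.5 145
```

```text
t 11.4 pos [506.5  94.9 146.6] toolang -88.0 need [-1.6 -2.  -1.6] twist -0.069 F [ 9.4  2.4 -2.7] w 0.0003 q7 [-0.98  0.16  0.76  1.95 -0.1   1.03 -1.72]
```

Force has jumped to 9.4 N near the expected end angle, so this is probably the stop. I'll back off right away and look.

>>> move_arm(increments=[{"dx": 8, "dy": -1, "dz": 0, "twist": 0, "grip": 0}, {"dx": 0, "dy": 0, "dz": 40, "twist": 0, "grip": 0}, {"dx": 0, "dy": 40, "dz": 40, "twist": 0.18, "grip": 0}, {"dx": 0, "dy": 45, "dz": 0, "twist": 0.18, "grip": 0}, {"dx": 0, "dy": 45, "dz": 0, "twist": 0.18, "grip": 0}])

```text
time_s: 12.02
eef_pos: [0.5182, 0.2253, 0.2331]
eef_rot: [[0.563, -0.825, 0.054], [-0.827, -0.562, 0.027], [0.008, -0.06, -0.998]]
ft_force: [0.4, -0.4, -0.9]
gripper_width: 0.0004
```

>>> move_arm(increments=[{"dx": 0, "dy": 45, "dz": 0, "twist": 0.18, "grip": 0}, {"dx": 0, "dy": 45, "dz": 0, "twist": 0.18, "grip": 0}, {"dx": -20, "dy": 45, "dz": 0, "twist": 0.18, "grip": 0}, {"dx": -20, "dy": 30, "dz": 0, "twist": 0.18, "grip": 0}, {"dx": -20, "dy": 0, "dz": 0, "twist": 0.18, "grip": 0}])

```text
time_s: 12.65
eef_pos: [0.4585, 0.4013, 0.2338]
eef_rot: [[0.999, -0.031, 0.01], [-0.032, -0.998, 0.062], [0.008, -0.062, -0.998]]
ft_force: [0.5, -0.4, 0.3]
gripper_width: 0.0006
```

```bash
python3 w.py 78 31 17 145; python3 look.py 4; python3 -c "
from m import *
d=np.load('top4.npz');screw(d['W'],d['p'])"
```

```text
t 12.65 pos [458.5 401.3 233.8] toolang -1.8 need [  24.8 -243.1  -88.8] twist 1.393 F [ 0.5 -0.4  0.3] w 0.0006 q7 [-1.12  0.28  0.42  1.59 -0.16  1.25 -0.7 ]
lid ((493.8369140625, 124.18077087402344), (137.06573486328125, 187.62545776367188), 3.274010419845581) 0.11195631699599089
ridge 100 ((460.8411865234375, 114.39143371582031), (94.43402099609375, 42.71174240112305), 67.38280487060547) 0.1377626694099342
screw 83 [0.49055414 0.12355066] 0.13581879524676227 ang 116.87221317480812 [0.00757844 0.01417113] ((481.8126220703125, 139.60923767089844), (28.552331924438477, 80.29405975341797), 28.54176139831543)
```

View pics/j4.png

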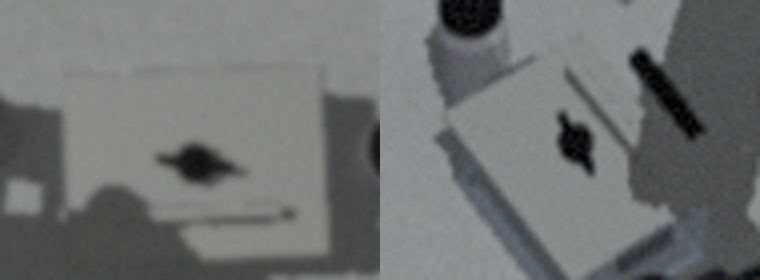

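The press has not moved. The wing tips are at about (157,158) and (243,172) in the crop and the head top is at 0.1358, where home is 0.136. I'll do a tighter angle fit from both cameras, leaving the ridge out.

```bash
python3 - <<'E'
from h import *
for k,zt in(("0",.1461),("3",.1405),("4",.136)):
  for n in("top","scene"):
    d=np.load(f"{n}{k}.npz");W=d["W"];p=d["p"].max(-1)
    c=W-np.array([.4935,.1243,zt]);r=np.hypot(c[...,0],c[...,1])
    for th in(45,60,75):
        m=(r<.032)&(abs(c[...,2])<.012)&(p<th)
        S=c[m][:,:2];S=S-np.median(S,0);e,v=np.linalg.eigh(np.cov(S.T))
        print(k,n,th,m.sum(),"ang",round(np.degrees(np.arctan2(v[1,1],v[0,1]))%180,1),"ztop",(np.median(c[m&(r<.010)][:,2])+zt).round(4),(e**.5*1e3).round(1))
for n,(u,v) in dict(jar1=(210,187),jar2=(321,196),jar3=(275,107),jar4=(420,135),pad=(290,245)).items(): print(n,np.nanmedian(np.load("top4.npz")["W"][v-2:v+3,u-2:u+3].reshape(-1,3),0).round(3))
E
```

```text
0 top 45 61 ang 114.0 ztop 0.1463 [5.3 7.9]
0 top 60 72 ang 113.8 ztop 0.1463 [5.7 9.1]
0 top 75 82 ang 112.6 ztop 0.1463 [ 5.8 10.2]
0 scene 45 62 ang 110.2 ztop 0.1471 [ 5.9 11. ]
0 scene 60 67 ang 110.9 ztop 0.1471 [ 5.9 11.5]
0 scene 75 70 ang 110.7 ztop 0.1471 [ 6.1 11.5]
3 top 45 59 ang 65.6 ztop 0.1416 [5.  7.7]
3 top 60 70 ang 69.0 ztop 0.1416 [5.2 9.1]
3 top 75 85 ang 69.9 ztop 0.1416 [ 5.4 11.2]
3 scene 45 56 ang 69.7 ztop 0.14 [ 5.2 10.3]
3 scene 60 62 ang 69.8 ztop 0.1405 [ 5.9 10.3]
3 scene 75 70 ang 68.4 ztop 0.1407 [ 6.2 10.8]
4 top 45 54 ang 80.8 ztop 0.1354 [5.2 7. ]
4 top 60 70 ang 82.5 ztop 0.1356 [5.4 9.1]
4 top 75 81 ang 84.6 ztop 0.1356 [ 5.5 10.6]
4 scene 45 56 ang 87.4 ztop 0.1359 [ 4.9 10.5]
4 scene 60 64 ang 88.3 ztop 0.1359 [ 5.5 10.7]
4 scene 75 70 ang 86.1 ztop 0.1361 [ 5.7 11.4]
jar1 [0.525 0.286 0.15 ]
jar2 [ 0.506 -0.023  0.15 ]
jar3 [0.75  0.109 0.169]
jar4 [ 0.688 -0.306  0.129]
pad [0.366 0.057 0.019]
```

The angle fits give 81–88° where home is 85°, and the height says home. I'll confirm with a gentle nudge at low speed, watching the force.

>>> move_arm(increments=[{"dx": 10, "dy": -44, "dz": 0, "twist": 0.18, "grip": 0}, {"dx": 10, "dy": -44, "dz": 0, "twist": 0.18, "grip": 0}, {"dx": 10, "dy": -44, "dz": 0, "twist": 0.18, "grip": 0}, {"dx": 10, "dy": -44, "dz": 0, "twist": 0.18, "grip": 0}, {"dx": 10, "dy": -44, "dz": 0, "twist": 0.18, "grip": 0}])

```text
time_s: 13.38
eef_pos: [0.513, 0.1743, 0.2356]
eef_rot: [[0.637, 0.77, -0.043], [0.771, -0.635, 0.048], [0.01, -0.064, -0.998]]
ft_force: [-0.2, 0.7, 0.7]
gripper_width: 0.0005
```

>>> move_arm(increments=[{"dx": 2, "dy": -40, "dz": 0, "twist": 0.18, "grip": 0}, {"dx": 0, "dy": -30, "dz": 0, "twist": 0.18, "grip": 0}, {"dx": 0, "dy": -10, "dz": -10, "twist": 0.18, "grip": 0}, {"dx": 0, "dy": 0, "dz": -20, "twist": 0.1, "grip": 0}])

```text
time_s: 13.88
eef_pos: [0.5206, 0.0827, 0.2082]
eef_rot: [[0.049, 0.997, -0.058], [0.999, -0.049, 0.015], [0.012, -0.058, -0.998]]
ft_force: [0.0, -0.3, -0.1]
gripper_width: 0.0005
```

```bash
python3 w.py -93 31 19 145
```

```text
t 13.88 pos [520.6  82.7 208.2] toolang 87.2 need [ -9.8   9.6 -63.2] twist -0.003 F [ 0.  -0.3 -0.1] w 0.0005 q7 [-0.64  0.19  0.46  1.75 -0.11  1.28  1.38]
```

>>> move_arm(increments=[{"dx": -6, "dy": 9, "dz": -22, "twist": 0, "grip": 0}, {"dx": 0, "dy": 0, "dz": -22, "twist": 0, "grip": 0}, {"dx": 0, "dy": 0, "dz": -12, "twist": 0, "grip": 0}, {"dx": 0, "dy": 0, "dz": -5, "twist": 0, "grip": 0}])

```text
time_s: 14.38
eef_pos: [0.5177, 0.0879, 0.1459]
eef_rot: [[0.06, 0.997, -0.056], [0.998, -0.06, 0.016], [0.012, -0.057, -0.998]]
ft_force: [-0.1, -0.2, 0.8]
gripper_width: 0.0004
```

```bash
python3 w.py -95 31 12.5 145
```

```text
t 14.38 pos [517.7  87.9 145.9] toolang 86.5 need [-14.5   4.4  -0.9] twist -0.027 F [-0.1 -0.2  0.8] w 0.0004 q7 [-0.63  0.24  0.45  1.83 -0.14  1.15  1.38]
```

Next I approach without contact and then nudge in small steps.

>>> move_arm(increments=[{"dx": -4, "dy": 3, "dz": 0, "twist": -0.02, "grip": 0}, {"dx": -3, "dy": 0, "dz": 0, "twist": 0, "grip": 0}, {"dx": -1.5, "dy": 0, "dz": 0, "twist": 0, "grip": 0}])

```text
time_s: 14.75
eef_pos: [0.5097, 0.091, 0.1472]
eef_rot: [[0.083, 0.995, -0.054], [0.996, -0.082, 0.017], [0.013, -0.055, -0.998]]
ft_force: [0.5, -0.2, -0.1]
gripper_width: 0.0006
```

>>> move_arm(increments=[{"dx": -1.5, "dy": 0, "dz": 0, "twist": 0, "grip": 0}])

```text
time_s: 14.88
eef_pos: [0.5083, 0.0911, 0.1477]
eef_rot: [[0.083, 0.995, -0.053], [0.996, -0.082, 0.018], [0.013, -0.054, -0.998]]
ft_force: [2.1, -0.2, -0.8]
gripper_width: 0.0004
```

>>> move_arm(increments=[{"dx": -1, "dy": 0, "dz": 0, "twist": 0, "grip": 0}])

```text
time_s: 15.0
eef_pos: [0.5079, 0.0912, 0.148]
eef_rot: [[0.083, 0.995, -0.051], [0.996, -0.082, 0.018], [0.014, -0.052, -0.999]]
ft_force: [5.3, 0.4, -3.8]
gripper_width: 0.0007
```

Contact began at x=508.3. Force then rose to 5.3 N over 0.4 mm with no yield, about twice what friction alone would give, so the screw is at its stop. Now I draw clear.

>>> move_arm(increments=[{"dx": 8, "dy": -1, "dz": 0, "twist": 0, "grip": 0}, {"dx": 0, "dy": 0, "dz": 40, "twist": 0, "grip": 0}, {"dx": 0, "dy": 40, "dz": 40, "twist": -0.15, "grip": 0}, {"dx": 0, "dy": 45, "dz": 0, "twist": -0.15, "grip": 0}, {"dx": 0, "dy": 45, "dz": 0, "twist": -0.15, "grip": 0}])

```text
time_s: 15.62
eef_pos: [0.5175, 0.2193, 0.2312]
eef_rot: [[0.525, 0.85, -0.039], [0.851, -0.524, 0.041], [0.014, -0.055, -0.998]]
ft_force: [0.6, 0.2, -0.8]
gripper_width: 0.0006
```

>>> move_arm(increments=[{"dx": 0, "dy": 45, "dz": 0, "twist": -0.15, "grip": 0}, {"dx": 0, "dy": 45, "dz": 0, "twist": -0.15, "grip": 0}, {"dx": -20, "dy": 45, "dz": 0, "twist": -0.15, "grip": 0}, {"dx": -20, "dy": 30, "dz": 10, "twist": -0.15, "grip": 0}, {"dx": -20, "dy": 0, "dz": 0, "twist": 0, "grip": 0}])

```text
time_s: 16.25
eef_pos: [0.456, 0.3932, 0.24]
eef_rot: [[0.922, 0.388, -0.011], [0.388, -0.92, 0.055], [0.011, -0.054, -0.998]]
ft_force: [-0.1, -0.5, 0.2]
gripper_width: 0.0003
```

```bash
python3 look.py 5; python3 - <<'E'
from m import *
d=np.load('top5.npz');W=d["W"];screw(W,d['p'])
for n in("top","scene"):
    d=np.load(n+"5.npz");c=d["W"]-np.array([.4935,.1243,.136]);r=np.hypot(c[...,0],c[...,1]);m=(r<.032)&(abs(c[...,2])<.012)&(d["p"].max(-1)<60)
    e,v=np.linalg.eigh(np.cov(c[m][:,:2].T));print(n,np.degrees(np.arctan2(v[1,1],v[0,1]))%180,np.median(c[m&(r<.01)][:,2])+.136)
for n,(u,v) in dict(jar1=(210,187),jar2=(321,196),jar3=(275,107),jar4=(420,135),pad=(290,245)).items(): print(n,np.nanmedian(W[v-2:v+3,u-2:u+3].reshape(-1,3),0).round(3))
o=bot.get_obs();print(o["time_s"],o["eef_pos"],o["ft_force"],np.abs(o["dq"]).max())
bot.close_job()
E
```

```text
lid ((493.9764404296875, 124.26090240478516), (137.29957580566406, 187.35772705078125), 3.232400417327881) 0.11218714081611977
ridge 88 ((463.2712097167969, 113.003662109375), (93.88250732421875, 36.79966735839844), 67.68441009521484) 0.138188159976991
screw 87 [0.48828827 0.12512064] 0.1355910654578833 ang 130.44257515319978 [0.00838032 0.01793208] ((476.3631286621094, 139.51107788085938), (31.486894607543945, 81.8321762084961), 38.114437103271484)
top 83.25724395574291 0.13555563395200648
scene 83.7356540236633 0.13612994228917252
jar1 [0.525 0.285 0.151]
jar2 [ 0.506 -0.023  0.15 ]
jar3 [0.75  0.109 0.169]
jar4 [ 0.688 -0.306  0.129]
pad [0.366 0.057 0.019]
16.35 [0.45549742 0.39164177 0.23976157] [0.31921393 0.25589988 0.28774423] 0.04276746768559947
the job is handed in; nothing more can be done
```

The wing screw is wound fully down to its stop, the arm is drawn clear, and the job was handed in at 16.4 s. I turned it in three one-sided strokes with the closed gripper, jaw line along the wing, so that only the inner fingertip was placed to push. A gentle nudge at the end confirmed the stop.

**Last checks**
- **Stop:** in the final nudge the force rose to 5.3 N over 0.4 mm without the wing giving, about twice what friction alone would show.
- **Height:** the screw's top is at 135.6–136.1 mm; fully home is 136 mm.
- **Wing angle:** both cameras read about 83–84°, against 85° when home, which is within measuring error.
- **Press and bystanders:** the lid centre is within 1 mm of where it started and its yaw is unchanged. The four jars and the paddle have not moved; I did not re-measure the mug and bowl, but the arm stayed well above them.

**What disagreed or went wrong**
- **Push force:** it briefly reached 9.4 N when the screw met the stop, above the 8 N at which the press may slide, but the press did not shift.
- **Angle reading:** before the nudge, the two cameras disagreed on the wing angle (81–85° against 86–88°), which is why I did the nudge.
- **Bad fit:** the rough screw fit in the last script read 130°, because it picked up shadowed pixels on the ridge. I ignored it in favour of the tighter fit.
- **Refused moves:** two early move calls were refused for missing fields, and nothing moved.

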